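# Unfold the crank and clamp the seedling tray

## Task

Stand the folded red crank handle fully upright, and only then wind the crank clockwise (seen from above) until the jaw has pushed the seedling tray against the end stop and holds it firmly there, gently enough not to crack the plastic. Move the tray and the jaw with the crank alone, leave the handle standing up, and leave the other things on the sill where they are.

Things in the scene. Friction and masses are not known exactly. Their poses are not given: they have to be found in the camera images.
- clamp: Fixed tray clamp: aluminium base plate 110 x 400 mm, 10 mm thick, with a green gear housing 76 x 84 mm (top 50 mm above the sill). Origin on the upright crank axis at sill level; z up; +y runs along the plate from the crank to the tray and the end stop. The plate reaches from y = -65 to 335 mm, x = -55 to 55 mm.
- crank: Steel crank on the housing. Origin on the upright crank axis, 62 mm above the sill; +x along the arm (12 mm wide, top 9 mm above the origin) to the handle's hinge, 65 mm out. Clockwise from above closes the jaw: 16 mm per rad, 6.2 rad in all; 1.5 to 5.9 rad seat the tray. Stays where left. Friction 0.30 N m: about 4.6 N at the handle; once the tray is seated, 2.5 N more per 10 N of clamping.
- handle (a joint): Folding angle of the handle: 0 folded flat over the crank arm, free end towards the crank axis; 1.57 upright, against a stop. It starts at 0 to 0.3. The hinge line is level, square to the arm. It is stiff (about 1 N at the free end) and stays where it is left.
- handle_mid (a point): Middle of the red cylindrical hand grip, 35 mm from the hinge line on the handle's own axis. The grip is 18 mm in diameter, 52 mm long (9 to 61 mm from the hinge line), and spins freely about its own axis. Folded flat, its axis is 81 mm above the sill, 31 mm above the housing.
- handle_hinge (a point): The handle's hinge: on the crank arm, 65 mm from the crank axis, 81 mm above the sill. It travels with the crank.
- jaw: Green sliding jaw, 96 mm wide, top 50 mm above the sill, with a springy black rubber pad (20 N per mm). Origin at the foot of the middle of the unloaded pad face, 11 mm above the sill; +y the pushing direction, along the clamp's y; 75 mm from the crank axis when fully open. A firm hold is 10 to 30 N while winding; let go, the crank keeps up to about 19 N of it.
- stop: Green fixed end stop on the clamp plate, 96 mm wide, top 48 mm above the sill. Origin at the foot of the middle of the green face that looks at the tray, 10 mm above the sill; -y points to the tray. A black rubber buffer, screwed out 2 to 30 mm from that face (how far is not known), is what the tray comes to rest on; it does not yield.
- tray: Empty black hard plastic seedling tray, 6 cells, 100 (x) x 130 (y) x 45 mm high, 0.2 to 0.4 kg, loose on the clamp plate. Origin at the centre of its underside. Starts 5 to 45 mm short of the stop's buffer, a little askew. Cracks if clamped with over 40 N.
- spoon_rest: Blue glazed ceramic spoon rest, round dish 92 mm across, 16 mm high, with a stub handle to its -y. Origin at the centre of the underside.
- strainer: Steel sink strainer basket, 84 mm across, 30 mm high. Origin at the centre of the underside.
- opener: Flat chrome bottle opener, about 105 mm long, 6 mm high, lying along its own x. Origin on the underside, near the ring end.
- caddy: Red tea caddy 100 x 90 x 70 mm with a closed hinged lid with a brass knob, fixed; about 100 mm high in all. Origin at the centre of the underside, about 0.2 m from the crank axis on the side away from the tray.
Not all that is in view belongs to the job. Of the things that look like the tray, the middle-sized one is meant.

How it is judged:
By the outcome, as a careful person would: the job done as asked, in the order asked, and still so for the second after the job is handed in, with the robot touching nothing.
It also fails if it takes over 69 s, if anything falls off the work surface, if the arm or the gripper's body presses on something with over 40 N, if the wrist force passes 120 N, or if a joint passes its speed limit or range.

## Robot

A 6-joint arm with a two-finger parallel gripper is mounted at the origin on the work surface. World frame = base frame: x ahead of the robot, y to its left, z up, the work surface at z = 0. Lengths are in m, angles in rad, forces in N, time in s.
With the tool pointing down it reaches from about 0.35 to 0.975 m from the base axis. Payload 4.9 kg.
Tool frame: the origin (TCP) lies midway between the tips of the shut fingers; the grasp point (between the pads) lies behind it (manip.grasp_offset is the y of the grasp point in the tool frame, in m); y points along the fingers, z is the direction in which the jaws open and shut, and the axes are right-handed (so a half turn about y gives the same grasp; the last joint's range is limited). The gripper opens to 85 mm and grips with 20 to 120 N. Pads are 22 mm wide; open, the fingers measure 114 mm over their backs; the gripper's body (76 mm by 85 mm) begins 54 mm behind the grasp point. The pads swing forward as they close: fully open they stand 13 mm farther back than shut.
Start: joints at [1.026, 0.053, 1.613, -0, 1.476, -0.119], TCP at [0.258, 0.569, 0.231] pointing down, gripper open.
Joint ranges: [-3.01, 3.01], [-1.01, 2.22], [0.06, 2.58], [-1.02, 4.17], [0.09, 2.62], [-3.14, 3.14]. Speed limits (rad/s): [2.57, 2.57, 3.14, 3.14, 3.14, 3.14].

## Interface

Orientations are given as a unit quaternion [w, x, y, z].
In Python, from plant import manip gives the robot as it stands. The module is installed in compiled form; this text tells all that it offers.
- The arm moves only by the shell command python3 -m jog 'ROWS'. ROWS is a JSON object of lists of equal length, an entry for each row: "offset": the shift along the world's x, y, z in units of 50 mm (1.0 is 50 mm), a list of three; "angular": the turn, a rotation vector about the world's x, y, z in units of 6 degrees (1.0 is 6 degrees), a list of three; "jaw": the finger opening in mm, from 0 to 85.4. In form: {"offset": [[tx, ty, tz], ...], "angular": [[ax, ay, az], ...], "jaw": [jaw, ...]}. A call has 1 to 12 rows; each row shifts and turns the commanded pose from where the row before left it; what a row does not reach is not made up. A row lasts 1/10 s, in which the tool goes at most 50 mm and 8.59 degrees, less where a joint would pass 70% of its speed; a pose out of reach is approached as far as the arm can. A call is refused whole if a number of a shift passes 1 or a number of a turn 1, either way. A call with a gripper value outside its range is refused whole. The fingers move at their own pace and stop on an object; the grip force is fixed at half the most. Time passes only in rows, so rows that do not move let the fingers close. It gives the time, the measured TCP pose, the force and the opening at its end, in the units of the state.
- manip.state(): the state, without advancing time (a new reading comes with each control period).
- manip.grab_frame(name): name is "side" or "top"; returns the picture (480x640x3 uint8, blue, green, red); there is no depth.
- manip.camera_model(name): a dict with "fx", "fy", "cx", "cy" (pixels), "rvec" (rotation vector, rad) and "tvec" (3), from world to camera coordinates, as OpenCV has them. Camera axes: x right, y down, z forward; pixel columns grow to the right and rows downward; lengths in m; the calibration is good to about 2 mm. A picture is of the moment at which its call begins. camera_model takes no time and is no camera call.
- manip.job_done(): hands the job in, once; it reports no verdict.
The state is a dict: "time": time; "joint_pos": joint angles; "joint_vel": joint speeds; "joint_efforts": joint torques, N m; "tool_pos": TCP position; "tool_rot": TCP orientation; "contact_force": force on the tool from outside, world axes, zero at the start; "ft_torque": the same for the moment, N m; "gripper_width": opening from 0.0 (shut) to 1.0 (fully open).
Only numpy, scipy, OpenCV 4.12 (cv2) and the standard library are available. Lean on these libraries where they do the work, as an engineer would, in place of code of your own. Each camera call takes 0.05 s, during which the arm holds its last target.

## Working session

There is one attempt and no reset: what is moved stays moved. The work goes in short steps, Python scripts to look and compute and a shell command to move; the robot and the scene stay as the last step left them, time stands still between calls to the robot, and variables do not carry over. Pictures are saved under pics/ and viewed, and the job is handed in when it is done.

```bash
mkdir -p pics; python3 - <<'E'
from plant import manip
import cv2
for n in("side","top"):
    cv2.imwrite(f"pics/{n}0.png",manip.grab_frame(n)); print(manip.camera_model(n))
print(manip.state(), manip.grasp_offset)
E
```

```text
{'fx': 440.46205907808155, 'fy': 440.46205907808155, 'cx': 322.62147568391526, 'cy': 233.32422936645898, 'rvec': array([ 0.37557069, -2.80634694,  1.09960136]), 'tvec': array([0.54285543, 0.20505064, 0.65677644])}
{'fx': 478.0644616321338, 'fy': 478.0644616321338, 'cx': 320.2577598075566, 'cy': 242.26158461435327, 'rvec': array([ 2.17857228, -2.16244825,  0.09248109]), 'tvec': array([-0.06509505,  0.57689066,  0.99735421])}
{'time': 0.1, 'joint_pos': array([ 1.02598827e+00,  5.33190427e-02,  1.61416216e+00, -8.59610045e-06,
        1.47598231e+00, -1.19024145e-01]), 'joint_vel': array([-5.50788180e-04, -1.79724279e-03, -2.67753985e-03, -3.54004609e-04,
        1.62258156e-03, -8.82003471e-05]), 'joint_efforts': array([ 1.66252144e-04, -3.94901240e+01, -3.71362817e+01, -1.31916095e-04,
        3.95596187e-03,  4.68954241e-06]), 'tool_pos': array([0.25786933, 0.56870645, 0.2301652 ]), 'tool_rot': array([-0.69051654,  0.69176921, -0.14961511,  0.14918976]), 'contact_force': array([ 0.62781988, -0.06531962,  0.54191578]), 'ft_torque': array([ 0.02275651, -0.02342762, -0.02583643]), 'gripper_width': 0.9993995636694766} -0.0187
```

View pics/side0.png

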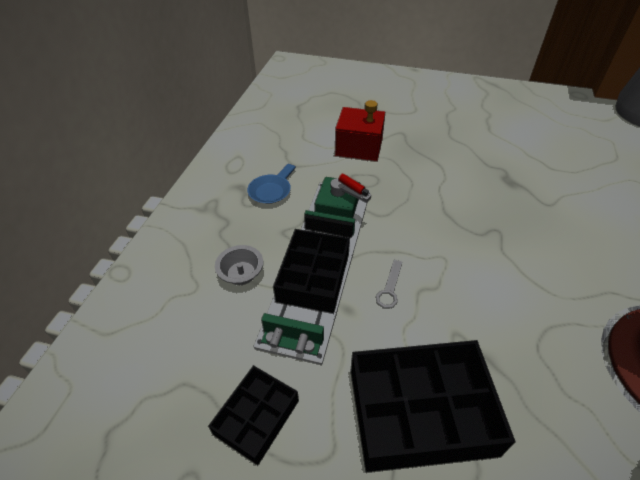

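View pics/top0.png

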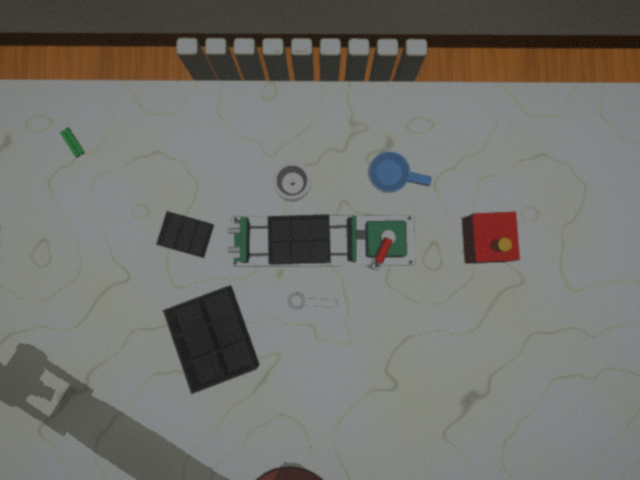

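Both views show the clamp. In the top picture the crank axis is near (390,238), the handle's hinge near (377,263), the tray at (299,240) and the stop at (240,240). There are three tray-like things in the top picture: a small one at (185,233), a large one at (210,338), and the middle-sized one on the clamp at (299,240), which is the one meant. I'll enlarge to confirm.

```bash
python3 - <<'E'
import cv2
t=cv2.imread("pics/top0.png");s=cv2.imread("pics/side0.png")
cv2.imwrite("pics/top0c.png",cv2.resize(t[205:280,225:425],None,fx=4,fy=4,interpolation=cv2.INTER_CUBIC))
cv2.imwrite("pics/top0d.png",cv2.resize(t[210:275,350:425],None,fx=9,fy=9,interpolation=cv2.INTER_CUBIC))
cv2.imwrite("pics/side0c.png",cv2.resize(s[160:250,290:400],None,fx=6.5,fy=6.5,interpolation=cv2.INTER_CUBIC))
E
```

```text
(no output)
```

View pics/top0c.png

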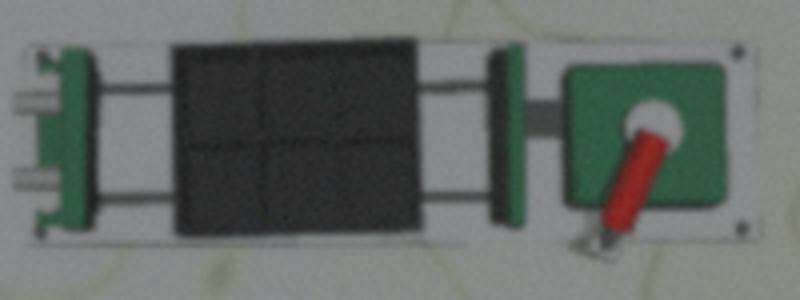

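View pics/top0d.png

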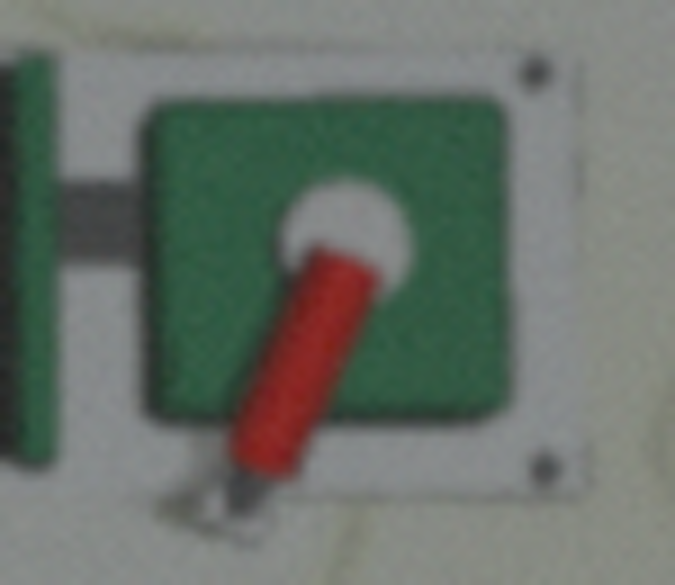

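View pics/side0c.png

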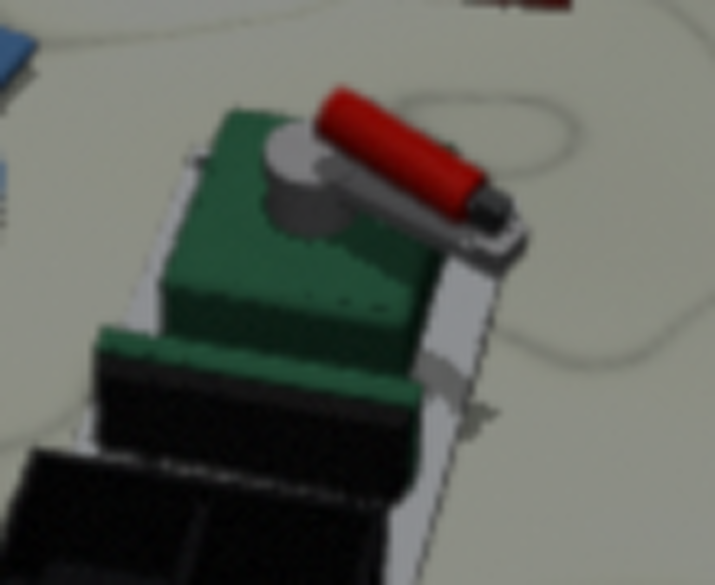

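The crop shows the middle tray lying between the black jaw pad and the stop, so it is the one in the clamp. The red grip lies folded towards the crank axis. In the top view its ends are at (388.9,238.7) and (379.1,262); in the side view they are at (341.8,176.9) and (362.3,190.5).

```bash
cat > h.py <<'E'
import numpy as np,cv2
from plant import manip
def P(n):
    c=manip.camera_model(n);K=np.array([[c['fx'],0,c['cx']],[0,c['fy'],c['cy']],[0,0,1.]])
    R=cv2.Rodrigues(np.array(c['rvec']))[0];t=np.array(c['tvec']).reshape(3,1);return K,R,t
def tri(pt,ps):
    M=[]
    for n in("top","side"):
        K,R,t=P(n);M.append(K@np.hstack([R,t]))
    X=cv2.triangulatePoints(M[0],M[1],np.array(pt,float).reshape(2,1),np.array(ps,float).reshape(2,1));X=(X[:3]/X[3]).ravel()
    return X,[np.linalg.norm(proj(n,X)-np.array(p)) for n,p in(("top",pt),("side",ps))]
def proj(n,X):
    K,R,t=P(n);x=K@(R@np.array(X,float).reshape(3,1)+t);return (x[:2]/x[2]).ravel()
def plane(n,p,z):
    K,R,t=P(n);d=R.T@np.linalg.inv(K)@np.array([p[0],p[1],1.]);o=(-R.T@t).ravel();return o+d*(z-o[2])/d[2]
E
python3 - <<'E'
from h import *
np.set_printoptions(precision=4,suppress=True)
d=lambda u,v:((u+.5)/9-.5+350,(v+.5)/9-.5+210)
s=lambda u,v:((u+.5)/6.5-.5+290,(v+.5)/6.5-.5+160)
c=lambda u,v:((u+.5)/4-.5+225,(v+.5)/4-.5+205)
for a,b in(((350,258),(337,110)),((262,468),(470,198)),((243,495),(492,210)),((346,240),(305,152))):
    print(tri(d(*a),s(*b)))
print("housing",[plane("top",d(*p),.05)[:2] for p in((150,100),(505,95),(512,415),(150,420))])
print("boss z62/72",plane("top",d(346,240),.071))
print("plate",[plane("top",c(*p),.01)[:2] for p in((755,45),(757,240),(28,45),(28,243))], "screws",[plane("top",c(*p),.01)[:2] for p in((738,53),(742,229))])
print("jaw pad edge,tray,stop,buffer")
for p,z in(((490,140),.05),((420,45),.055),((424,228),.055),((174,48),.055),((177,235),.055),((92,140),.048),((62,140),.048),((97,140),.048)):print(p,plane("top",c(*p),z))
E
```

```text
(array([ 0.5805, -0.1982,  0.09  ]), [np.float64(0.0526995533114426), np.float64(0.06629164151875673)])
(array([ 0.5352, -0.1791,  0.0825]), [np.float64(0.6127992463177462), np.float64(0.7864355232234562)])
(array([ 0.5286, -0.1748,  0.0833]), [np.float64(0.3674352592532893), np.float64(0.4736011995309834)])
(array([ 0.5881, -0.1996,  0.0708]), [np.float64(0.7312657746720113), np.float64(0.9194102979129518)])
housing [array([ 0.6214, -0.1571]), array([ 0.6231, -0.2399]), array([ 0.5484, -0.2408]), array([ 0.5466, -0.1571])]
boss z62/72 [ 0.5866 -0.1998  0.071 ]
plate [array([ 0.6382, -0.2636]), array([ 0.5317, -0.2636]), array([0.6356, 0.1339]), array([0.5272, 0.1312])] screws [array([ 0.6337, -0.2543]), array([ 0.5376, -0.2556])]
jaw pad edge,tray,stop,buffer
(490, 140) [ 0.5811 -0.1172  0.05  ]
(420, 45) [ 0.6303 -0.0802  0.055 ]
(424, 228) [ 0.5345 -0.0828  0.055 ]
(174, 48) [0.6278 0.0485 0.055 ]
(177, 235) [0.53   0.0452 0.055 ]
(92, 140) [0.5798 0.0916 0.048 ]
(62, 140) [0.5797 0.1073 0.048 ]
(97, 140) [0.5799 0.089  0.048 ]
```

```bash
cat >> h.py <<'E'
from scipy.spatial.transform import Rotation as Ro
def tool():
    s=manip.state();q=s['tool_rot'];return s,Ro.from_quat([q[1],q[2],q[3],q[0]])
def to_target(pos,az):  # az: azimuth (rad) of jaw dir, tool down
    s,R=tool();out=[]
    for k in(0,np.pi):
        z=np.array([np.cos(az+k),np.sin(az+k),0]);y=np.array([0,0,-1.]);x=np.cross(y,z)
        T=Ro.from_matrix(np.c_[x,y,z]);out.append((T*R.inv()).as_rotvec(degrees=True)/6)
    return (np.array(pos)-s['tool_pos'])/.05,out
E
python3 - <<'E'
from h import *
np.set_printoptions(precision=3,suppress=True)
s,R=tool();print(R.as_matrix());print(to_target((.5575,-.1873,.15),np.radians(67)))
E
```

```text
[[ 0.911 -0.001  0.413]
 [-0.413 -0.002  0.911]
 [-0.    -1.    -0.002]]
(array([  5.993, -15.12 ,  -1.603]), [array([ 0.015, -0.009,  0.233]), array([ -0.014,  -0.024, -29.767])])
```

```bash
python3 -m jog '{"offset":[[0.35,-0.89,0],[0.35,-0.89,0],[0.35,-0.89,0],[0.35,-0.89,0],[0.35,-0.89,0],[0.35,-0.89,0],[0.35,-0.89,0],[0.35,-0.89,0],[0.35,-0.89,0],[0.35,-0.89,0],[0.35,-0.89,0],[0.35,-0.89,0]],"angular":[[0,0,0.23],[0,0,0],[0,0,0],[0,0,0],[0,0,0],[0,0,0],[0,0,0],[0,0,0],[0,0,0],[0,0,0],[0,0,0],[0,0,0]],"jaw":[85,85,85,85,85,85,85,85,85,85,85,85]}'
python3 -m jog '{"offset":[[0.35,-0.89,0],[0.35,-0.89,0],[0.35,-0.89,0],[0.35,-0.89,-0.3],[0.3,-0.75,-0.3],[0,0,0]],"angular":[[0,0,0],[0,0,0],[0,0,0],[0,0,0],[0,0,0],[0,0,0]],"jaw":[85,85,85,60,50,50]}'
python3 - <<'E'
from h import *
np.set_printoptions(precision=3,suppress=True)
print(to_target((.5575,-.1873,.15),np.radians(67)),manip.state()['joint_pos'])
E
```

```text
time: 1.3
tool_pos: [0.4682, 0.0332, 0.231]
tool_rot: [0.693, -0.693, 0.141, -0.141]
contact_force: [1.1, -0.3, 1.6]
gripper_width: 0.999
time: 1.9
tool_pos: [0.5523, -0.1837, 0.1975]
tool_rot: [0.693, -0.692, 0.145, -0.141]
contact_force: [-0.2, 0.6, 0.1]
gripper_width: 0.585
(array([ 0.105, -0.072, -0.949]), [array([-0.013, -0.051,  0.048]), array([ -0.08 ,   0.021, -29.952])]) [-0.448 -0.022  1.746 -0.001  1.424 -1.613]
```

```bash
python3 -m jog '{"offset":[[0.105,-0.072,-0.5],[0,0,-0.5],[0,0,-0.5],[0,0,-0.3],[0,0,0]],"angular":[[0,-0.05,0.05],[0,0,0],[0,0,0],[0,0,0],[0,0,0]],"jaw":[50,50,50,50,50]}'
python3 - <<'E'
from h import *
np.set_printoptions(precision=3,suppress=True)
print(to_target((.5575,-.1873,.07),np.radians(67)))
s=manip.grab_frame("side");cv2.imwrite("pics/side1.png",cv2.resize(s[130:250,280:420],None,fx=5,fy=5,interpolation=cv2.INTER_CUBIC))
E
```

```text
time: 2.4
tool_pos: [0.5564, -0.1824, 0.1084]
tool_rot: [0.694, -0.692, 0.139, -0.139]
contact_force: [0.3, -0.4, -0.5]
gripper_width: 0.589
(array([ 0.021, -0.097, -0.768]), [array([-0.024,  0.002, -0.051]), array([-0.003, -0.038, 29.949])])
```

View pics/side1.png

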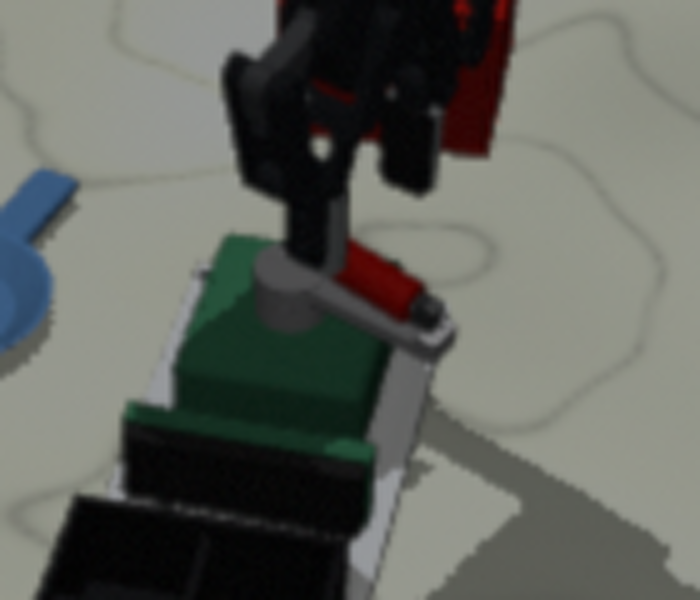

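The near finger, with its tip at crop (320,262), hangs beside the grip. The red grip and hinge knob (430,310) are clear. Descending the rest of the way.

```bash
python3 -m jog '{"offset":[[0,-0.1,-0.26],[0,0,-0.26],[0,0,-0.26],[0,0,0]],"angular":[[0,0,-0.05],[0,0,0],[0,0,0],[0,0,0]],"jaw":[50,50,50,50]}'
python3 - <<'E'
from h import *
np.set_printoptions(precision=3,suppress=True)
print(to_target((.5575,-.1873,.07),np.radians(67)))
s=manip.grab_frame("side");cv2.imwrite("pics/side2.png",cv2.resize(s[130:250,280:420],None,fx=5,fy=5,interpolation=cv2.INTER_CUBIC))
E
```

```text
time: 2.85
tool_pos: [0.5566, -0.1881, 0.0694]
tool_rot: [0.694, -0.692, 0.141, -0.141]
contact_force: [-0.6, 0.2, -0.6]
gripper_width: 0.582
(array([0.018, 0.015, 0.012]), [array([-0.02 ,  0.008,  0.005]), array([  0.013,   0.032, -29.995])])
```

View pics/side2.png

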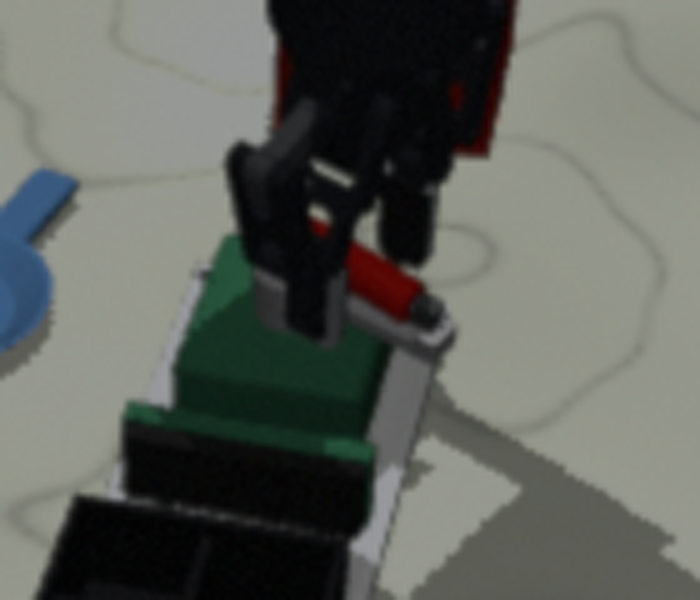

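Fingers straddle the grip, one on each side. Closing in steps and watching the lateral force.

```bash
python3 -m jog '{"offset":[[0,0,0],[0,0,0],[0,0,0],[0,0,0]],"angular":[[0,0,0],[0,0,0],[0,0,0],[0,0,0]],"jaw":[30,23,21,20]}'
python3 -m jog '{"offset":[[0,0,0],[0,0,0],[0,0,0]],"angular":[[0,0,0],[0,0,0],[0,0,0]],"jaw":[19,18,17]}'
```

```text
time: 3.3
tool_pos: [0.5588, -0.1889, 0.073]
tool_rot: [0.693, -0.693, 0.139, -0.143]
contact_force: [-0.3, 0.7, 0.1]
gripper_width: 0.234
time: 3.6
tool_pos: [0.5591, -0.1883, 0.0728]
tool_rot: [0.694, -0.692, 0.139, -0.143]
contact_force: [2.7, 3.6, 1.6]
gripper_width: 0.202
```

```bash
python3 -m jog '{"offset":[[0.008,0.018,0],[0,0,0]],"angular":[[0,0,0],[0,0,0]],"jaw":[12,12]}'
python3 - <<'E'
from h import *
for i in range(5):
    s=manip.state();print(s['tool_pos'].round(4),s['contact_force'].round(2),s['ft_torque'].round(2)); manip.grab_frame("top")
s=manip.grab_frame("side");cv2.imwrite("pics/side3.png",cv2.resize(s[130:250,280:420],None,fx=5,fy=5,interpolation=cv2.INTER_CUBIC))
E
```

```text
time: 3.8
tool_pos: [0.5591, -0.1882, 0.0728]
tool_rot: [0.693, -0.693, 0.139, -0.143]
contact_force: [1.1, 2.7, 1.7]
gripper_width: 0.189
[ 0.5591 -0.1882  0.0728] [1.11 2.72 1.67] [ 0.23 -0.36  0.07]
[ 0.5591 -0.1882  0.0728] [2.23 1.24 1.5 ] [ 0.21 -0.29  0.01]
[ 0.5591 -0.1882  0.0728] [2.43 2.5  1.65] [ 0.23 -0.32  0.02]
[ 0.5591 -0.1882  0.0728] [2.82 1.29 3.24] [ 0.2  -0.31  0.03]
[ 0.5591 -0.1882  0.0727] [2.81 1.56 2.49] [ 0.22 -0.32 -0.03]
```

View pics/side3.png

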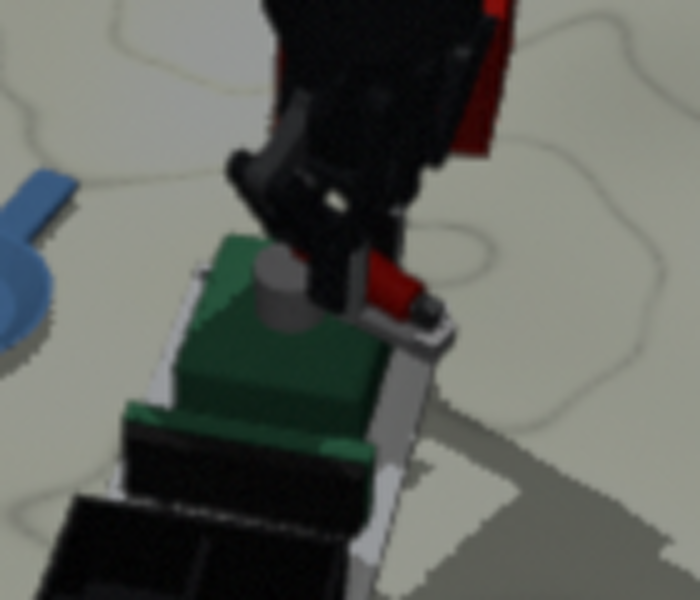

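```bash
python3 -m jog '{"offset":[[-0.02,0.009,0.085],[-0.023,0.009,0.085],[-0.04,0.017,0.077],[-0.039,0.017,0.077],[0,0,0]],"angular":[[0,0,0],[0,0,0],[0,0,0],[0,0,0],[0,0,0]],"jaw":[12,12,12,12,12]}'
python3 -m jog '{"offset":[[-0.055,0.023,0.065],[-0.055,0.024,0.064],[0,0,0]],"angular":[[0,0,0],[0,0,0],[0,0,0]],"jaw":[12,12,12]}'
python3 - <<'E'
from h import *
s=manip.state();print(s['contact_force'].round(2),s['ft_torque'].round(2))
s=manip.grab_frame("side");cv2.imwrite("pics/side4.png",cv2.resize(s[130:250,280:420],None,fx=5,fy=5,interpolation=cv2.INTER_CUBIC))
E
```

```text
time: 4.6
tool_pos: [0.549, -0.1841, 0.0852]
tool_rot: [0.694, -0.692, 0.142, -0.139]
contact_force: [-3.4, 1.4, -11.3]
gripper_width: 0.184
time: 4.9
tool_pos: [0.5431, -0.1813, 0.0916]
tool_rot: [0.694, -0.692, 0.143, -0.139]
contact_force: [-5.5, 2.2, -19.5]
gripper_width: 0.181
[ -5.5    2.18 -19.51] [0.2  0.76 0.08]
```

View pics/side4.png

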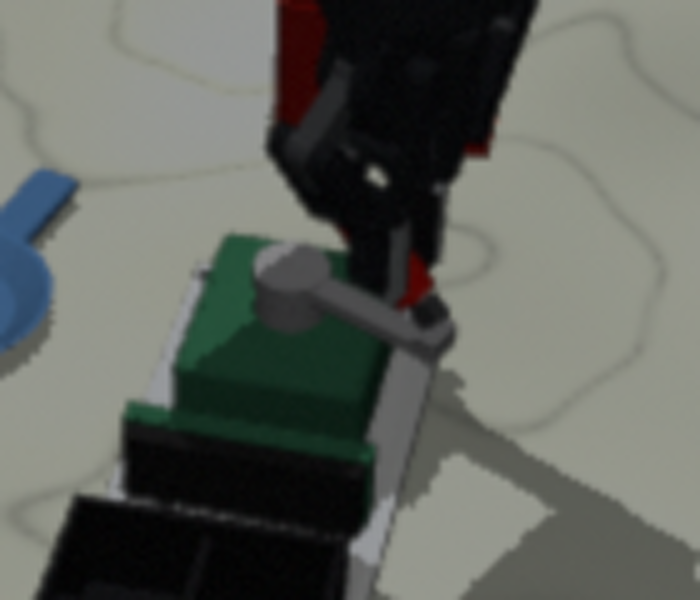

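```bash
python3 -m jog '{"offset":[[-0.067,0.028,0.049],[-0.068,0.029,0.048],[0,0,0]],"angular":[[0,0,0],[0,0,0],[0,0,0]],"jaw":[12,12,12]}'
python3 -m jog '{"offset":[[-0.076,0.032,0.03],[-0.077,0.033,0.03],[0,0,0]],"angular":[[0,0,0],[0,0,0],[0,0,0]],"jaw":[12,12,12]}'
python3 - <<'E'
from h import *
s=manip.state();print(s['contact_force'].round(2),s['ft_torque'].round(2))
s=manip.grab_frame("side");cv2.imwrite("pics/side5.png",cv2.resize(s[130:250,280:420],None,fx=5,fy=5,interpolation=cv2.INTER_CUBIC))
E
```

```text
time: 5.25
tool_pos: [0.5373, -0.1786, 0.0977]
tool_rot: [0.694, -0.692, 0.142, -0.14]
contact_force: [-6.6, 2.2, -21.5]
gripper_width: 0.177
time: 5.55
tool_pos: [0.532, -0.1765, 0.1032]
tool_rot: [0.693, -0.692, 0.14, -0.142]
contact_force: [-4.4, 2.0, -20.0]
gripper_width: 0.161
[ -4.43   1.96 -20.03] [0.33 0.67 0.01]
```

View pics/side5.png

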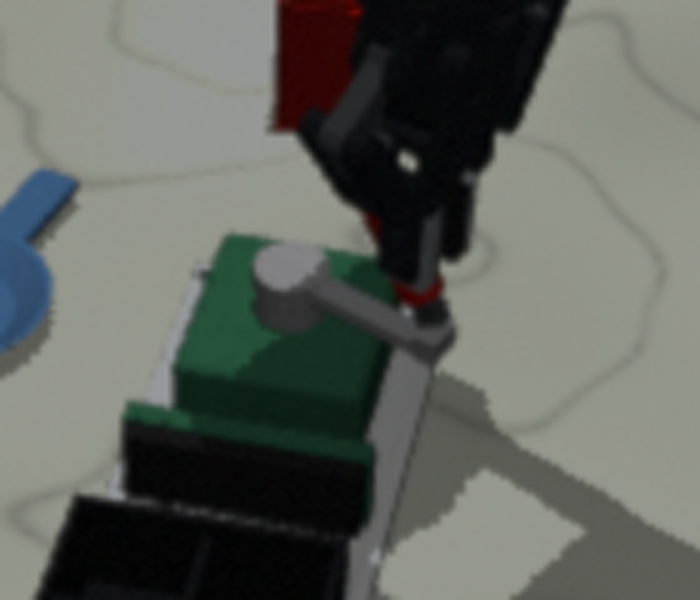

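The handle is at roughly 1.2 rad, with the hinge knob at crop (432,312) and the crank arm unmoved. The opening has shrunk, so I'll release to relieve the load and look.

```bash
python3 -m jog '{"offset":[[0,0,0],[0,0,0],[0,0,0]],"angular":[[0,0,0],[0,0,0],[0,0,0]],"jaw":[30,45,45]}'
python3 - <<'E'
from h import *
s=manip.state();print(s['tool_pos'],s['contact_force'].round(2),s['ft_torque'].round(2))
s=manip.grab_frame("side");cv2.imwrite("pics/side6.png",cv2.resize(s[130:250,280:420],None,fx=5,fy=5,interpolation=cv2.INTER_CUBIC))
E
```

```text
time: 5.9
tool_pos: [0.5372, -0.1791, 0.1088]
tool_rot: [-0.692, 0.694, -0.135, 0.147]
contact_force: [-0.2, 0.0, -0.7]
gripper_width: 0.527
[ 0.53715095 -0.17907868  0.10878172] [-0.17  0.   -0.7 ] [ 0.    0.01 -0.01]
```

View pics/side6.png

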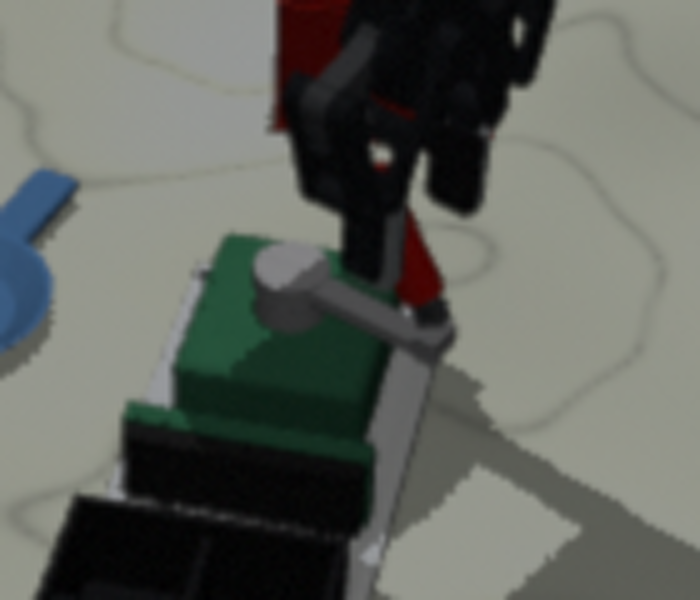

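```bash
python3 -m jog '{"offset":[[0,0,0.56],[0,0,0.56],[0,0,0],[0,0,0],[0,0,0],[0,0,0],[0,0,0],[0,0,0],[0,0,0],[0,0,0],[0,0,0],[0,0,0]],"angular":[[0,0,0],[0,0,0],[0,0,-1],[0,0,-1],[0,0,-1],[0,0,-1],[0,0,-1],[0,0,-1],[0,0,-1],[0,0,-1],[0,0,-1],[0,0,-1]],"jaw":[45,45,60,80,80,80,80,80,80,80,80,80]}'
python3 -m jog '{"offset":[[0,0,0],[0,0,0],[0,0,0],[0,0,0],[0,0,0],[0,0,0]],"angular":[[0,0,-1],[0,0,-1],[0,0,-1],[0,0,-1],[0,0,-1],[0,0,0]],"jaw":[80,80,80,80,80,80]}'
python3 - <<'E'
from h import *
np.set_printoptions(precision=3,suppress=True)
print(to_target((.535,-.178,.105),np.radians(-23)),manip.state()['joint_pos'])
s=manip.grab_frame("side");cv2.imwrite("pics/side7.png",cv2.resize(s[130:250,280:420],None,fx=5,fy=5,interpolation=cv2.INTER_CUBIC))
s=manip.grab_frame("top");cv2.imwrite("pics/top7.png",cv2.resize(s[200:290,340:440],None,fx=6,fy=6,interpolation=cv2.INTER_CUBIC))
E
```

```text
time: 7.15
tool_pos: [0.5344, -0.1777, 0.1614]
tool_rot: [-0.528, 0.529, -0.466, 0.473]
contact_force: [-0.1, -1.0, 0.3]
gripper_width: 0.939
time: 7.75
tool_pos: [0.5342, -0.1776, 0.1611]
tool_rot: [-0.39, 0.39, -0.587, 0.593]
contact_force: [0.2, 0.5, -0.3]
gripper_width: 0.936
(array([ 0.016, -0.008, -1.122]), [array([0.068, 0.038, 0.001]), array([  0.059,  -0.107, -29.999])]) [-0.451 -0.045  1.83  -0.005  1.35  -0.048]
```

View pics/side7.png

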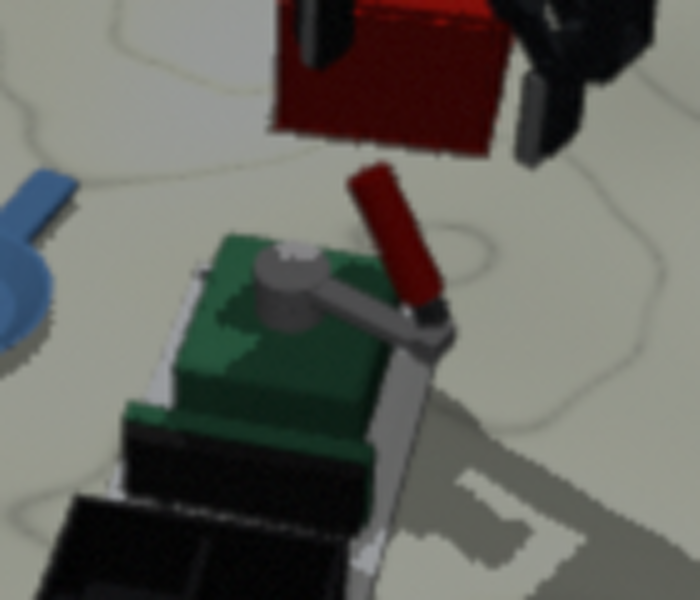

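View pics/top7.png

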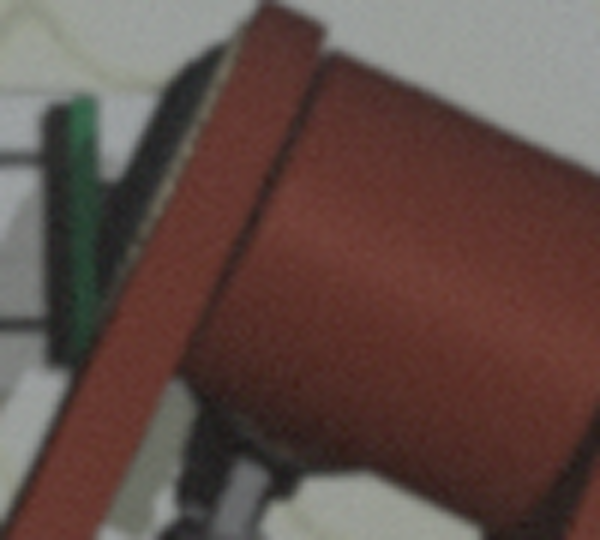

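The handle leans inward with its free end at crop (370,175). The open fingers at (325,55) and (530,160) straddle it radially. I'll shift slightly inward and descend.

```bash
python3 -m jog '{"offset":[[0.08,-0.035,-0.2],[0,0,-0.3],[0,0,-0.3],[0,0,-0.32],[0,0,0]],"angular":[[0.06,0.04,0],[0,0,0],[0,0,0],[0,0,0],[0,0,0]],"jaw":[85,85,85,85,85]}'
python3 - <<'E'
from h import *
np.set_printoptions(precision=3,suppress=True)
print(to_target((.5257,-.1738,.105),np.radians(-23)),manip.state()['contact_force'])
s=manip.grab_frame("side");cv2.imwrite("pics/side8.png",cv2.resize(s[130:250,280:420],None,fx=5,fy=5,interpolation=cv2.INTER_CUBIC))
E
```

```text
time: 8.35
tool_pos: [0.5342, -0.1774, 0.0983]
tool_rot: [0.388, -0.393, 0.593, -0.586]
contact_force: [-0.1, 0.2, -0.0]
gripper_width: 0.996
(array([-0.17 ,  0.072,  0.133]), [array([-0.041, -0.104,  0.001]), array([ -0.163,   0.064, -29.999])]) [-0.084  0.226 -0.017]
```

View pics/side8.png

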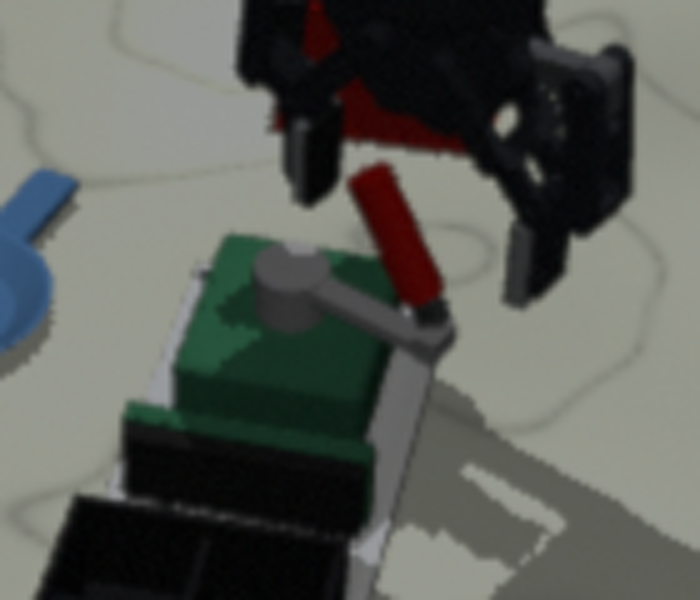

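```bash
python3 -m jog '{"offset":[[-0.05,0.02,0],[-0.06,0.025,0],[-0.06,0.025,0],[0,0,0],[0,0,0],[0,0,0],[0,0,0]],"angular":[[0,0,0],[0,0,0],[0,0,0],[0,0,0],[0,0,0],[0,0,0],[0,0,0]],"jaw":[60,45,35,28,24,22,20]}'
python3 - <<'E'
from h import *
np.set_printoptions(precision=3,suppress=True)
print(to_target((.5257,-.1738,.105),np.radians(-23)),manip.state()['contact_force'],manip.state()['ft_torque'])
s=manip.grab_frame("side");cv2.imwrite("pics/side9.png",cv2.resize(s[130:250,280:420],None,fx=5,fy=5,interpolation=cv2.INTER_CUBIC))
E
```

```text
time: 9.1
tool_pos: [0.5282, -0.1751, 0.1028]
tool_rot: [0.389, -0.391, 0.591, -0.588]
contact_force: [0.5, 0.3, 0.4]
gripper_width: 0.237
(array([-0.049,  0.025,  0.045]), [array([-0.011, -0.042,  0.003]), array([ -0.067,   0.018, -29.997])]) [0.465 0.328 0.407] [-0.083 -0.113 -0.024]
```

View pics/side9.png

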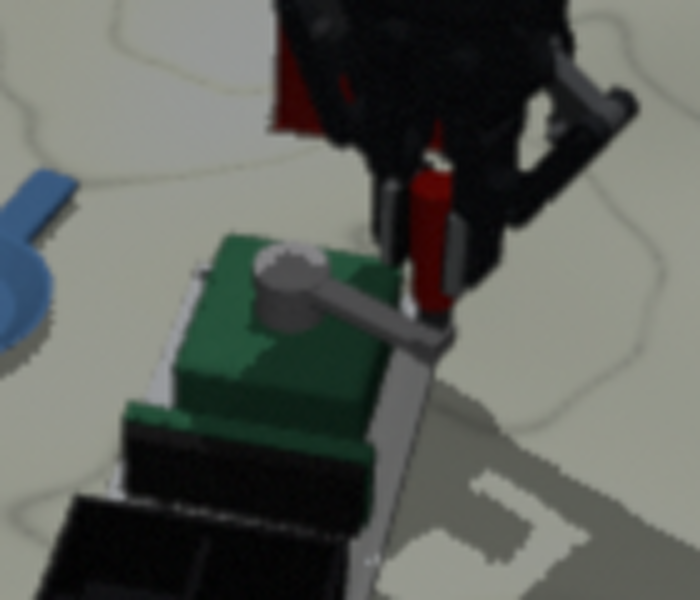

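```bash
python3 -m jog '{"offset":[[-0.03,0.012,0],[-0.03,0.012,0],[0,0,0],[0,0,0]],"angular":[[0,0,0],[0,0,0],[0,0,0],[0,0,0]],"jaw":[20,20,20,20]}'
python3 -m jog '{"offset":[[-0.03,0.012,0],[-0.03,0.012,0],[0,0,0],[0,0,0]],"angular":[[0,0,0],[0,0,0],[0,0,0],[0,0,0]],"jaw":[20,20,20,20]}'
```

```text
time: 9.55
tool_pos: [0.5251, -0.1738, 0.1028]
tool_rot: [0.389, -0.391, 0.591, -0.588]
contact_force: [0.3, -0.2, 0.3]
gripper_width: 0.239
time: 9.95
tool_pos: [0.5243, -0.1736, 0.103]
tool_rot: [-0.39, 0.39, -0.589, 0.591]
contact_force: [9.3, -3.1, -6.7]
gripper_width: 0.234
```

```bash
python3 - <<'E'
from h import *
s=manip.grab_frame("side");cv2.imwrite("pics/side10.png",cv2.resize(s[130:250,280:420],None,fx=5,fy=5,interpolation=cv2.INTER_CUBIC))
for x,y in((.5257,-.1738),):
  for z in(.081,.142): print((proj("side",(x,y,z))-[280,130])*5)
print(manip.state()['contact_force'])
E
```

```text
[435.45613603 317.5360192 ]
[447.27630771 186.28135337]
[ 9.16493907 -3.84093986 -5.14994779]
```

View pics/side10.png

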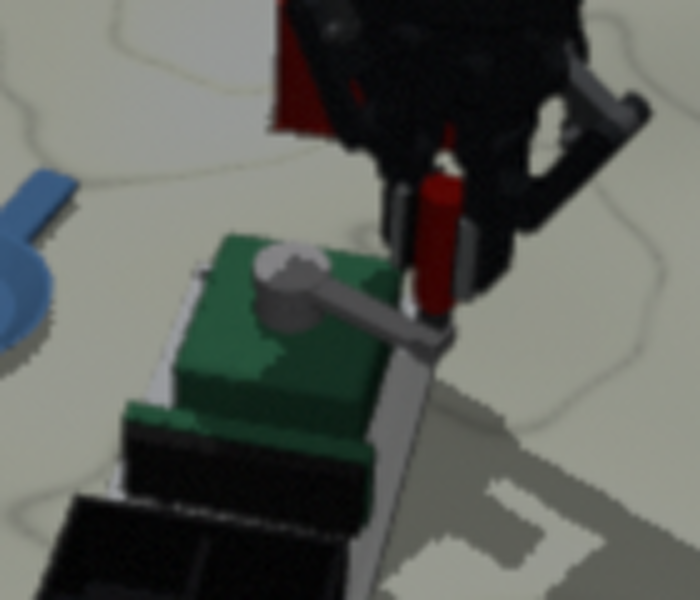

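Handle upright against its stop: its top is at crop (443,180) and its hinge at (433,320), parallel to the projected vertical, with about 10 N at the stop. Now I'll grip and work out the winding chords.

```bash
python3 -m jog '{"offset":[[0.025,-0.011,0],[0,0,0],[0,0,0],[0,0,0]],"angular":[[0,0,0],[0,0,0],[0,0,0],[0,0,0]],"jaw":[15,12,12,12]}'
python3 - <<'E'
import numpy as np
a=np.radians(157)-.2*np.arange(0,26);p=1.3*np.c_[np.cos(a),np.sin(a)]
for i,d in enumerate(np.diff(p,axis=0)):print(i+1,round(np.degrees(a[i+1])),d.round(3).tolist())
E
```

```text
time: 10.4
tool_pos: [0.5254, -0.1741, 0.1033]
tool_rot: [-0.39, 0.39, -0.589, 0.59]
contact_force: [7.8, -3.1, -3.9]
gripper_width: 0.194
1 146 [0.125, 0.228]
2 134 [0.168, 0.198]
3 123 [0.204, 0.161]
4 111 [0.231, 0.117]
5 100 [0.25, 0.069]
6 88 [0.259, 0.018]
7 77 [0.257, -0.034]
8 65 [0.246, -0.084]
9 54 [0.224, -0.131]
10 42 [0.193, -0.173]
11 31 [0.155, -0.208]
12 19 [0.111, -0.235]
13 8 [0.062, -0.252]
14 -3 [0.01, -0.259]
15 -15 [-0.041, -0.256]
16 -26 [-0.091, -0.243]
17 -38 [-0.138, -0.22]
18 -49 [-0.179, -0.188]
19 -61 [-0.213, -0.149]
20 -72 [-0.238, -0.104]
21 -84 [-0.254, -0.054]
22 -95 [-0.26, -0.003]
23 -107 [-0.255, 0.049]
24 -118 [-0.24, 0.098]
25 -129 [-0.216, 0.144]
```

```bash
python3 -m jog '{"offset":[[0.057,0.116,0],[0.068,0.112,0],[0.168,0.198,0],[0.204,0.161,0],[0,0,0]],"angular":[[0,0,0],[0,0,0],[0,0,0],[0,0,0],[0,0,0]],"jaw":[12,12,12,12,12]}'
python3 - <<'E'
from h import *
s=manip.state();d=s['tool_pos'][:2]-[.5855,-.1992];print(np.hypot(*d),np.degrees(np.arctan2(d[1],d[0])))
s=manip.grab_frame("side");cv2.imwrite("pics/side11.png",cv2.resize(s[130:250,280:420],None,fx=5,fy=5,interpolation=cv2.INTER_CUBIC))
E
```

```text
time: 10.9
tool_pos: [0.5495, -0.1451, 0.1032]
tool_rot: [-0.389, 0.392, -0.589, 0.59]
contact_force: [3.7, -4.7, -0.5]
gripper_width: 0.191
0.06499457272314 123.62777251187084
```

View pics/side11.png

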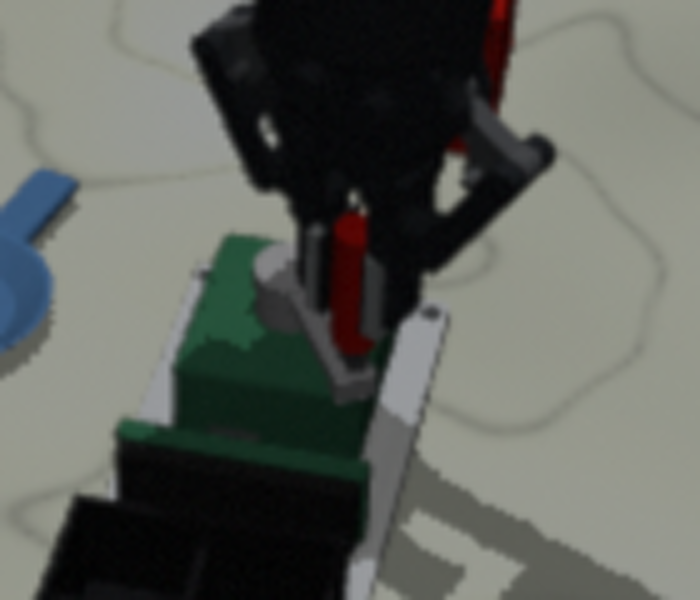

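```bash
python3 -m jog '{"offset":[[0.231,0.117,0],[0.25,0.069,0],[0.259,0.018,0]],"angular":[[0,0,0],[0,0,0],[0,0,0]],"jaw":[12,12,12]}'
python3 -m jog '{"offset":[[0.257,-0.034,0],[0.246,-0.084,0],[0.224,-0.131,0]],"angular":[[0,0,0],[0,0,0],[0,0,0]],"jaw":[12,12,12]}'
cat >> h.py <<'E'
def rep(C=(.5855,-.1992)):
    s=manip.state();d=s['tool_pos'][:2]-np.array(C);a=np.arctan2(d[1],d[0]);F=s['contact_force']
    print("t",s['time'],"R %.4f az %.1f"%(np.hypot(*d),np.degrees(a)),"Fr %.1f Fcw %.1f Fz %.1f"%(F[0]*np.cos(a)+F[1]*np.sin(a),F[0]*np.sin(a)-F[1]*np.cos(a),F[2]))
E
python3 - <<'E'
from h import *
rep()
s=manip.grab_frame("side");cv2.imwrite("pics/side12.png",cv2.resize(s[130:350,250:420],None,fx=3.5,fy=3.5-.8,interpolation=cv2.INTER_CUBIC))
rep()
E
```

```text
time: 11.25
tool_pos: [0.5842, -0.1342, 0.1031]
tool_rot: [0.388, -0.393, 0.591, -0.588]
contact_force: [-5.0, -2.5, 5.0]
gripper_width: 0.193
time: 11.55
tool_pos: [0.621, -0.1449, 0.1031]
tool_rot: [0.389, -0.392, 0.592, -0.587]
contact_force: [-2.7, 2.9, 6.3]
gripper_width: 0.192
t 11.55 R 0.0649 az 56.8 Fr 1.0 Fcw -3.9 Fz 6.3
t 11.6 R 0.0647 az 55.2 Fr 0.9 Fcw -1.1 Fz 2.6
```

View pics/side12.png

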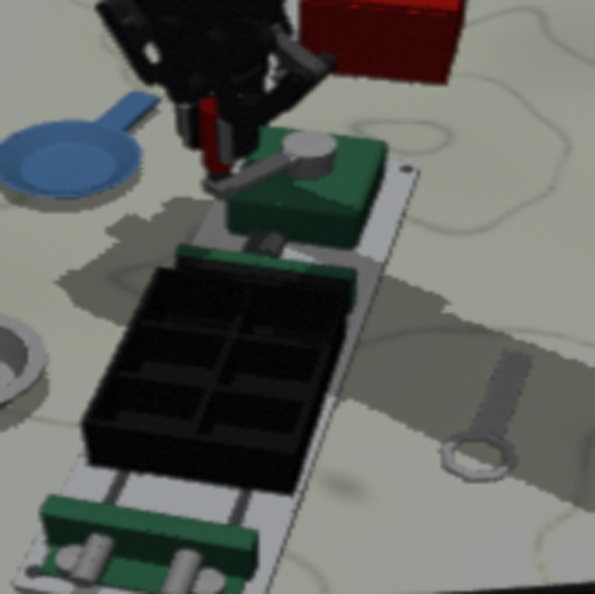

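```bash
python3 -m jog '{"offset":[[0.203,-0.157,0],[0.155,-0.208,0],[0.111,-0.235,0]],"angular":[[0,0,0],[0,0,0],[0,0,0]],"jaw":[12,12,12]}'
python3 - <<'E'
from h import *
rep()
s=manip.grab_frame("side");cv2.imwrite("pics/side13.png",cv2.resize(s[130:350,250:420],None,fx=3.5,fy=2.7,interpolation=cv2.INTER_CUBIC))
s=manip.grab_frame("top");cv2.imwrite("pics/top13.png",cv2.resize(s[205:280,225:425],None,fx=4,fy=4,interpolation=cv2.INTER_CUBIC))
rep()
E
```

```text
time: 11.9
tool_pos: [0.6455, -0.1743, 0.1032]
tool_rot: [0.39, -0.391, 0.592, -0.587]
contact_force: [0.6, 6.1, 4.4]
gripper_width: 0.195
t 11.9 R 0.0649 az 22.5 Fr 2.9 Fcw -5.4 Fz 4.4
t 12.0 R 0.0648 az 20.8 Fr 3.7 Fcw -0.2 Fz 2.0
```

View pics/side13.png

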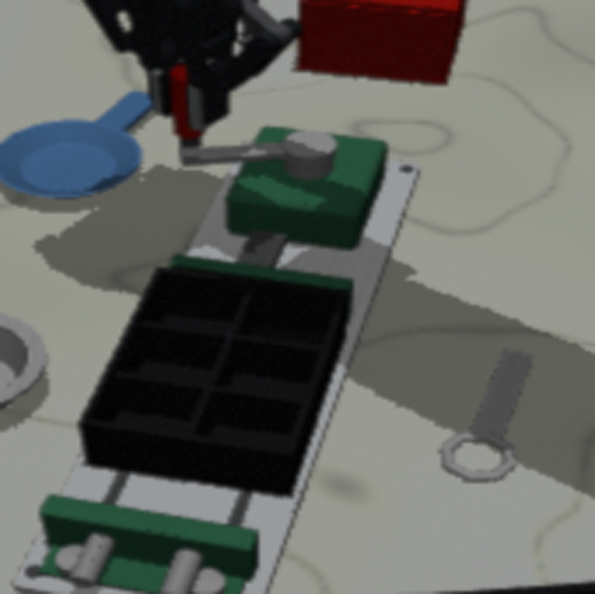

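View pics/top13.png

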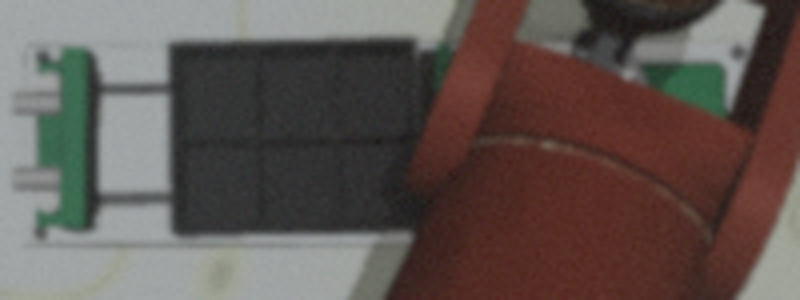

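```bash
python3 - <<'E'
from h import *
t=cv2.imread("pics/top0.png")
c=t[210:272,228:275];c=cv2.convertScaleAbs(c,alpha=2.2)
cv2.imwrite("pics/stop.png",cv2.resize(c,None,fx=9,fy=9,interpolation=cv2.INTER_CUBIC))
E
```

```text
(no output)
```

View pics/stop.png

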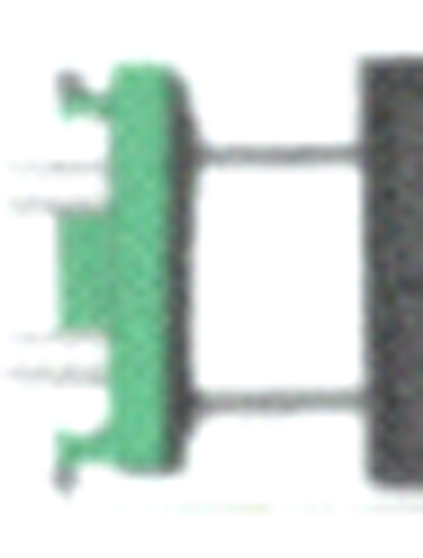

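```bash
python3 -m jog '{"offset":[[0.09,-0.242,0],[0.01,-0.259,0],[-0.041,-0.256,0]],"angular":[[0,0,0],[0,0,0],[0,0,0]],"jaw":[12,12,12]}'
python3 - <<'E'
from h import *
rep()
E
python3 -m jog '{"offset":[[-0.091,-0.243,0],[-0.138,-0.22,0],[-0.179,-0.188,0]],"angular":[[0,0,0],[0,0,0],[0,0,0]],"jaw":[12,12,12]}'
python3 - <<'E'
from h import *
rep()
s=manip.grab_frame("side");cv2.imwrite("pics/side14.png",cv2.resize(s[130:350,250:420],None,fx=3.5,fy=2.7,interpolation=cv2.INTER_CUBIC))
s=manip.grab_frame("top");cv2.imwrite("pics/top14.png",cv2.resize(s[205:280,225:425],None,fx=4,fy=4,interpolation=cv2.INTER_CUBIC))
rep()
E
```

```text
time: 12.3
tool_pos: [0.6492, -0.2126, 0.1032]
tool_rot: [0.391, -0.39, 0.591, -0.588]
contact_force: [4.6, 4.4, 1.0]
gripper_width: 0.197
t 12.3 R 0.0650 az -11.9 Fr 3.6 Fcw -5.2 Fz 1.0
time: 12.6
tool_pos: [0.6295, -0.2469, 0.1034]
tool_rot: [-0.391, 0.39, -0.589, 0.59]
contact_force: [7.2, 0.4, -1.6]
gripper_width: 0.197
t 12.6 R 0.0649 az -47.3 Fr 4.6 Fcw -5.6 Fz -1.6
t 12.7 R 0.0649 az -49.0 Fr 4.9 Fcw 0.2 Fz 0.6
```

View pics/side14.png

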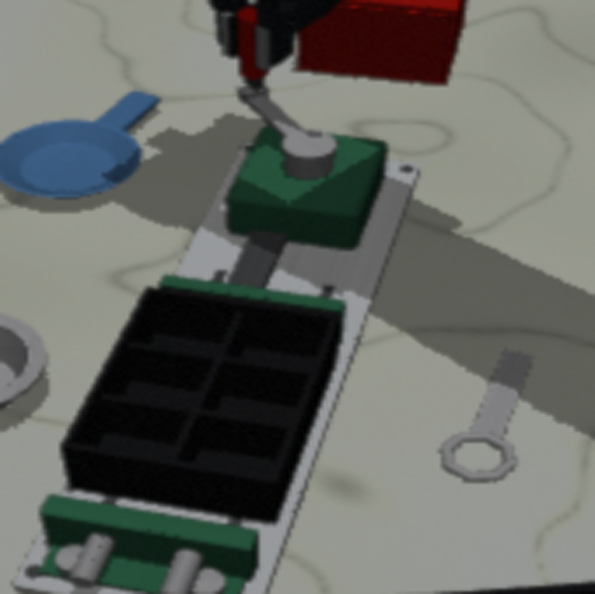

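View pics/top14.png

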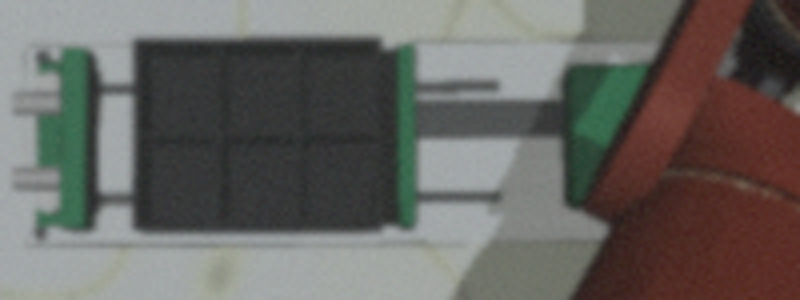

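```bash
python3 -m jog '{"offset":[[-0.187,-0.179,0],[-0.238,-0.104,0]],"angular":[[0,0,0],[0,0,0]],"jaw":[12,12]}'
python3 - <<'E'
from h import *
rep()
E
python3 -m jog '{"offset":[[-0.254,-0.054,0],[-0.26,-0.003,0]],"angular":[[0,0,0],[0,0,0]],"jaw":[12,12]}'
python3 - <<'E'
from h import *
rep()
s=manip.grab_frame("side");cv2.imwrite("pics/side15.png",cv2.resize(s[100:220,280:420],None,fx=5,fy=5,interpolation=cv2.INTER_CUBIC))
s=manip.grab_frame("top");cv2.imwrite("pics/top15.png",cv2.resize(s[205:280,225:345],None,fx=6,fy=6,interpolation=cv2.INTER_CUBIC))
rep()
E
```

```text
time: 12.9
tool_pos: [0.6075, -0.2606, 0.1032]
tool_rot: [0.39, -0.39, 0.59, -0.589]
contact_force: [5.1, 0.4, 1.9]
gripper_width: 0.196
t 12.9 R 0.0652 az -70.3 Fr 1.4 Fcw -4.9 Fz 1.9
time: 13.1
tool_pos: [0.5814, -0.2642, 0.1032]
tool_rot: [-0.39, 0.391, -0.589, 0.59]
contact_force: [5.4, -0.8, -0.1]
gripper_width: 0.193
t 13.1 R 0.0652 az -93.6 Fr 0.5 Fcw -5.5 Fz -0.1
t 13.2 R 0.0651 az -95.1 Fr 1.3 Fcw 1.0 Fz 2.8
```

View pics/side15.png

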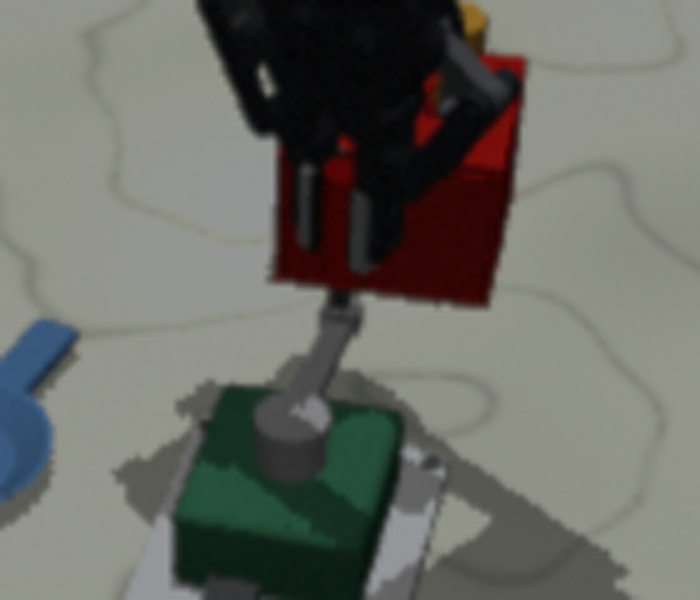

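View pics/top15.png

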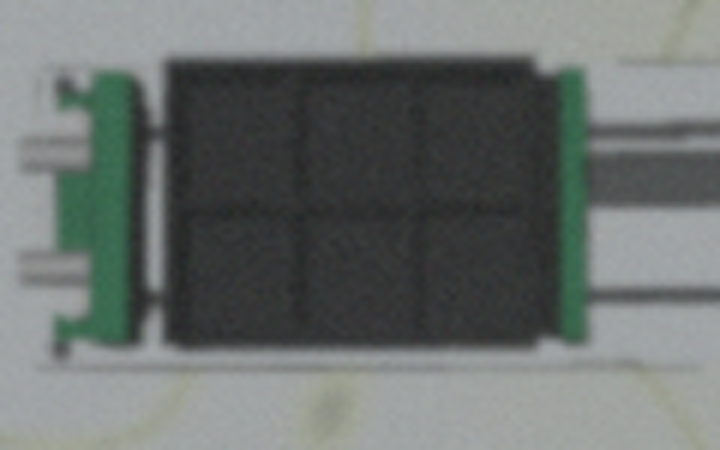

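```bash
python3 -m jog '{"offset":[[-0.129,0.015,0],[-0.126,0.029,0]],"angular":[[0,0,0],[0,0,0]],"jaw":[12,12]}'
python3 -c "from h import *;rep()"
python3 -m jog '{"offset":[[-0.0615,0.02,0],[-0.0615,0.02,0]],"angular":[[0,0,0],[0,0,0]],"jaw":[12,12]}'
python3 - <<'E'
from h import *
rep()
s=manip.grab_frame("top");cv2.imwrite("pics/top16.png",cv2.resize(s[205:280,225:345],None,fx=6,fy=6,interpolation=cv2.INTER_CUBIC))
rep()
E
```

```text
time: 13.4
tool_pos: [0.5689, -0.2621, 0.1033]
tool_rot: [-0.39, 0.391, -0.59, 0.59]
contact_force: [4.3, -2.4, -0.3]
gripper_width: 0.193
t 13.4 R 0.0650 az -104.8 Fr 1.2 Fcw -4.8 Fz -0.3
time: 13.6
tool_pos: [0.5626, -0.2601, 0.1033]
tool_rot: [0.389, -0.391, 0.59, -0.59]
contact_force: [3.9, -2.3, 0.4]
gripper_width: 0.194
t 13.6 R 0.0650 az -110.6 Fr 0.8 Fcw -4.4 Fz 0.4
t 13.65 R 0.0650 az -111.0 Fr 1.0 Fcw -4.5 Fz 1.6
```

View pics/top16.png

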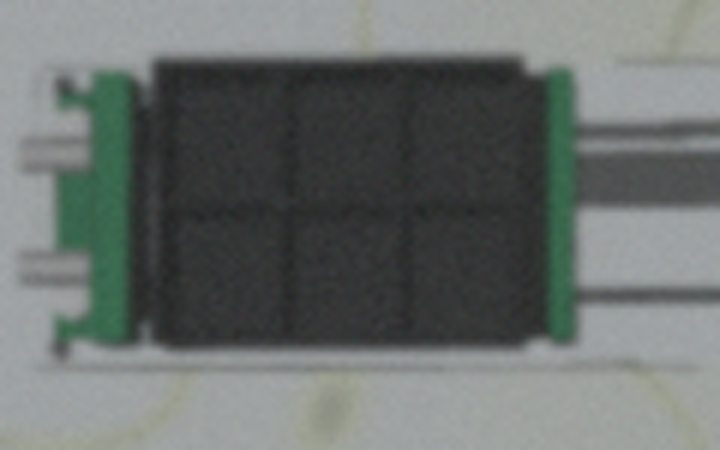

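```bash
python3 -m jog '{"offset":[[-0.036,0.0146,0],[-0.0355,0.0158,0]],"angular":[[0,0,0],[0,0,0]],"jaw":[12,12]}' >/dev/null
python3 -c "from h import *;rep()"
python3 -m jog '{"offset":[[-0.035,0.017,0]],"angular":[[0,0,0]],"jaw":[12]}' >/dev/null
python3 -c "from h import *;rep()"
python3 -m jog '{"offset":[[-0.0345,0.018,0]],"angular":[[0,0,0]],"jaw":[12]}' >/dev/null
python3 -c "from h import *;rep()"
```

```text
t 13.85 R 0.0650 az -114.0 Fr 0.9 Fcw -5.5 Fz 1.0
t 13.95 R 0.0650 az -115.7 Fr 1.1 Fcw -4.7 Fz -0.4
t 14.05 R 0.0650 az -117.5 Fr 1.1 Fcw -4.6 Fz 0.9
```

```bash
python3 -m jog '{"offset":[[-0.034,0.019,0]],"angular":[[0,0,0]],"jaw":[12]}' >/dev/null
python3 -c "from h import *;rep()"
python3 -m jog '{"offset":[[-0.0335,0.02,0]],"angular":[[0,0,0]],"jaw":[12]}' >/dev/null
python3 - <<'E'
from h import *
rep()
s=manip.grab_frame("top");cv2.imwrite("pics/top17.png",cv2.resize(s[205:280,225:345],None,fx=6,fy=6,interpolation=cv2.INTER_CUBIC))
rep()
E
```

```text
t 14.15 R 0.0650 az -119.2 Fr 2.2 Fcw -6.0 Fz 0.2
t 14.25 R 0.0650 az -120.9 Fr 1.5 Fcw -5.2 Fz 0.8
t 14.3 R 0.0650 az -121.2 Fr 0.3 Fcw -5.0 Fz 0.6
```

View pics/top17.png

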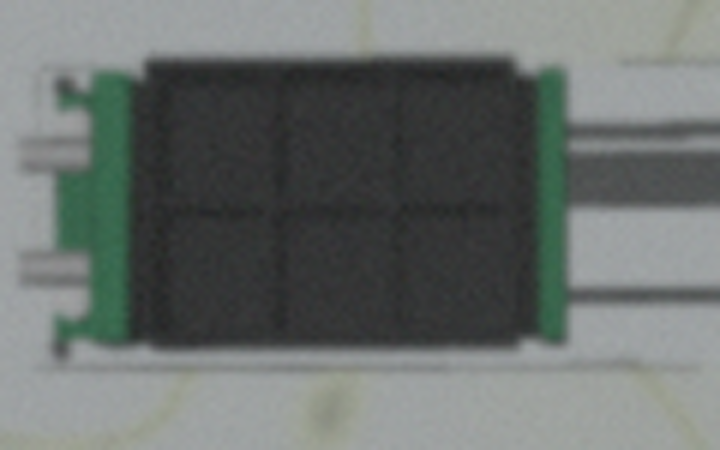

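```bash
python3 -m jog '{"offset":[[-0.022,0.014,0]],"angular":[[0,0,0]],"jaw":[12]}' >/dev/null
python3 -c "from h import *;rep()"
python3 -m jog '{"offset":[[-0.022,0.0142,0]],"angular":[[0,0,0]],"jaw":[12]}' >/dev/null
python3 -c "from h import *;rep()"
python3 -m jog '{"offset":[[-0.0215,0.0146,0]],"angular":[[0,0,0]],"jaw":[12]}' >/dev/null
python3 -c "from h import *;rep()"
```

```text
t 14.4 R 0.0650 az -122.1 Fr 0.6 Fcw -5.4 Fz 0.7
t 14.5 R 0.0650 az -123.3 Fr 1.4 Fcw -5.2 Fz 0.7
t 14.6 R 0.0650 az -124.5 Fr 1.6 Fcw -4.7 Fz 0.6
```

```bash
python3 -m jog '{"offset":[[-0.0212,0.015,0]],"angular":[[0,0,0]],"jaw":[12]}' >/dev/null
python3 -c "from h import *;rep()"
python3 -m jog '{"offset":[[-0.021,0.0154,0]],"angular":[[0,0,0]],"jaw":[12]}' >/dev/null
python3 -c "from h import *;rep()"
python3 -m jog '{"offset":[[-0.0207,0.0157,0]],"angular":[[0,0,0]],"jaw":[12]}' >/dev/null
python3 -c "from h import *;rep()"
```

```text
t 14.7 R 0.0650 az -125.6 Fr 0.9 Fcw -5.6 Fz 0.4
t 14.8 R 0.0650 az -126.7 Fr 0.9 Fcw -5.8 Fz 0.5
t 14.9 R 0.0650 az -127.9 Fr 0.9 Fcw -4.7 Fz 0.1
```

```bash
python3 -m jog '{"offset":[[-0.0204,0.0161,0]],"angular":[[0,0,0]],"jaw":[12]}' >/dev/null
python3 -c "from h import *;rep()"
python3 -m jog '{"offset":[[-0.02,0.0165,0]],"angular":[[0,0,0]],"jaw":[12]}' >/dev/null
python3 -c "from h import *;rep()"
python3 -m jog '{"offset":[[-0.0197,0.017,0]],"angular":[[0,0,0]],"jaw":[12]}' >/dev/null
python3 - <<'E'
from h import *
rep()
s=manip.grab_frame("top");cv2.imwrite("pics/top18.png",cv2.resize(s[205:280,225:345],None,fx=6,fy=6,interpolation=cv2.INTER_CUBIC))
rep()
E
```

```text
t 15.0 R 0.0650 az -129.1 Fr 0.6 Fcw -5.9 Fz 0.4
t 15.1 R 0.0650 az -130.2 Fr 0.7 Fcw -5.4 Fz 1.1
t 15.2 R 0.0650 az -131.3 Fr -0.1 Fcw -4.5 Fz 0.1
t 15.25 R 0.0650 az -131.5 Fr 0.1 Fcw -5.3 Fz 1.5
```

View pics/top18.png

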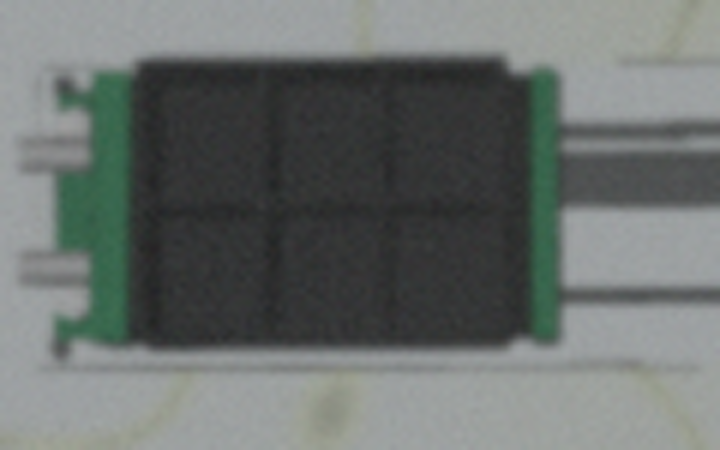

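```bash
python3 -m jog '{"offset":[[-0.0193,0.0174,0]],"angular":[[0,0,0]],"jaw":[12]}' >/dev/null
python3 -c "from h import *;rep()"
python3 -m jog '{"offset":[[-0.019,0.0178,0]],"angular":[[0,0,0]],"jaw":[12]}' >/dev/null
python3 -c "from h import *;rep()"
python3 -m jog '{"offset":[[-0.0186,0.0182,0]],"angular":[[0,0,0]],"jaw":[12]}' >/dev/null
python3 -c "from h import *;rep()"
```

```text
t 15.35 R 0.0650 az -132.3 Fr 0.5 Fcw -6.3 Fz -0.1
t 15.45 R 0.0650 az -133.2 Fr 0.6 Fcw -7.0 Fz -1.4
t 15.55 R 0.0650 az -134.1 Fr 0.0 Fcw -8.5 Fz -0.6
```

```bash
python3 -m jog '{"offset":[[-0.0183,0.0185,0]],"angular":[[0,0,0]],"jaw":[12]}' >/dev/null
python3 - <<'E'
from h import *
for i in range(4): rep(); f=manip.grab_frame("top")
E
```

```text
t 15.65 R 0.0650 az -135.0 Fr 0.2 Fcw -9.7 Fz -1.9
t 15.7 R 0.0650 az -135.1 Fr 0.1 Fcw -8.9 Fz -1.5
t 15.75 R 0.0650 az -135.1 Fr 0.8 Fcw -9.1 Fz -1.2
t 15.8 R 0.0650 az -135.1 Fr -0.1 Fcw -7.9 Fz -0.8
```

Contact showed at about az −131.5°. Travel since then gives about 20 N and the force rise about 18 N. I'll ease the hand force off before releasing.

```bash
python3 -m jog '{"offset":[[0.012,-0.012,0],[0,0,0]],"angular":[[0,0,0],[0,0,0]],"jaw":[12,12]}' >/dev/null
python3 -c "from h import *;rep()"
```

```text
t 16.05 R 0.0650 az -134.9 Fr 0.7 Fcw -6.4 Fz -0.2
```

```bash
python3 -m jog '{"offset":[[0.01,-0.01,0],[0,0,0]],"angular":[[0,0,0],[0,0,0]],"jaw":[12,12]}' >/dev/null
python3 -c "from h import *;rep()"
python3 -m jog '{"offset":[[0.008,-0.008,0],[0,0,0]],"angular":[[0,0,0],[0,0,0]],"jaw":[12,12]}' >/dev/null
python3 -c "from h import *;rep()"
```

```text
t 16.25 R 0.0650 az -134.9 Fr 0.2 Fcw -4.9 Fz 1.3
t 16.45 R 0.0650 az -134.8 Fr 1.3 Fcw -3.3 Fz 3.9
```

```bash
python3 -m jog '{"offset":[[0,0,0],[0,0,0],[0,0,0],[0,0,0]],"angular":[[0,0,0],[0,0,0],[0,0,0],[0,0,0]],"jaw":[25,40,45,45]}'
python3 - <<'E'
from h import *
s=manip.grab_frame("side");cv2.imwrite("pics/side20.png",cv2.resize(s[100:220,280:420],None,fx=5,fy=5,interpolation=cv2.INTER_CUBIC))
E
```

```text
time: 16.85
tool_pos: [0.5392, -0.2445, 0.102]
tool_rot: [0.389, -0.391, 0.591, -0.588]
contact_force: [0.3, -0.2, -0.1]
gripper_width: 0.524
```

View pics/side20.png

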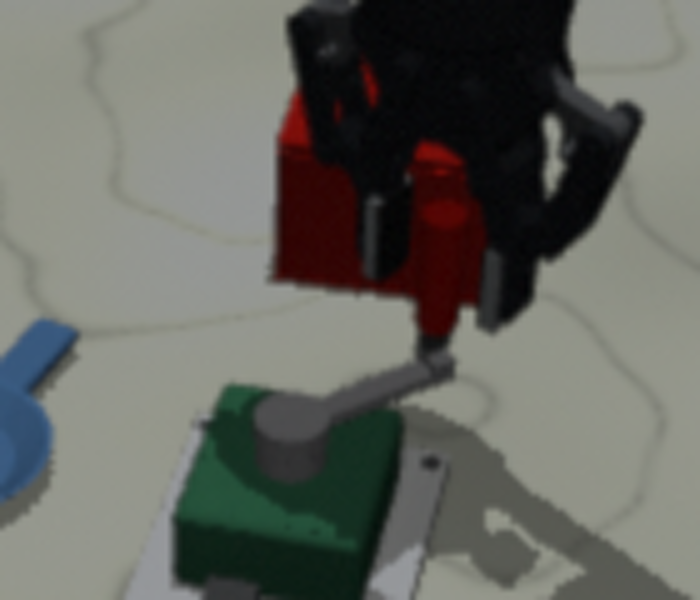

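Released with the handle standing free between the fingers. Lifting straight up, then moving towards the robot to clear the view.

```bash
python3 -m jog '{"offset":[[0,0,0.3],[0,0,0.5],[0,0,0.8],[0,0,0.9],[-0.5,0,0.5],[-0.9,0,0],[-0.9,0,0],[-0.5,0,0],[0,0,0]],"angular":[[0,0,0],[0,0,0],[0,0,0],[0,0,0],[0,0,0],[0,0,0],[0,0,0],[0,0,0],[0,0,0]],"jaw":[45,45,45,45,45,45,45,45,45]}'
python3 - <<'E'
from h import *
s=manip.grab_frame("side");cv2.imwrite("pics/side21.png",s);cv2.imwrite("pics/side21c.png",cv2.resize(s[100:220,280:420],None,fx=5,fy=5,interpolation=cv2.INTER_CUBIC))
s=manip.grab_frame("top");cv2.imwrite("pics/top21.png",cv2.resize(s[205:280,225:425],None,fx=4,fy=4,interpolation=cv2.INTER_CUBIC))
a=np.radians(-135)
for L,x in (("axis",(.5855,-.1992)),("hinge",(.5855+.065*np.cos(a),-.1992+.065*np.sin(a)))):
  for z in(.081,.142): print(L,z,(proj("side",(*x,z))-[280,100])*5)
E
```

```text
time: 17.8
tool_pos: [0.3978, -0.2452, 0.2543]
tool_rot: [0.389, -0.39, 0.59, -0.59]
contact_force: [0.3, -0.3, -0.4]
gripper_width: 0.523
axis 0.081 [294.02403862 396.81089762]
axis 0.142 [297.43938869 266.15423189]
hinge 0.081 [437.08393643 342.47944948]
hinge 0.142 [448.27758361 212.297545  ]
```

View pics/side21c.png

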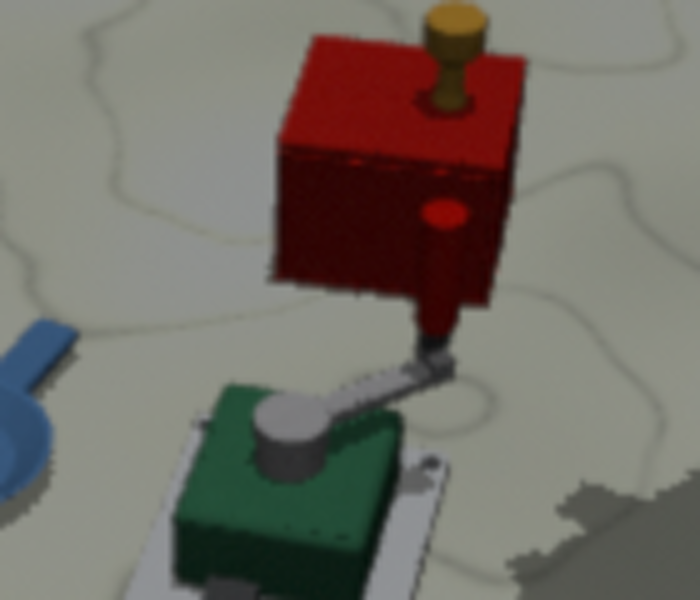

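View pics/side21.png

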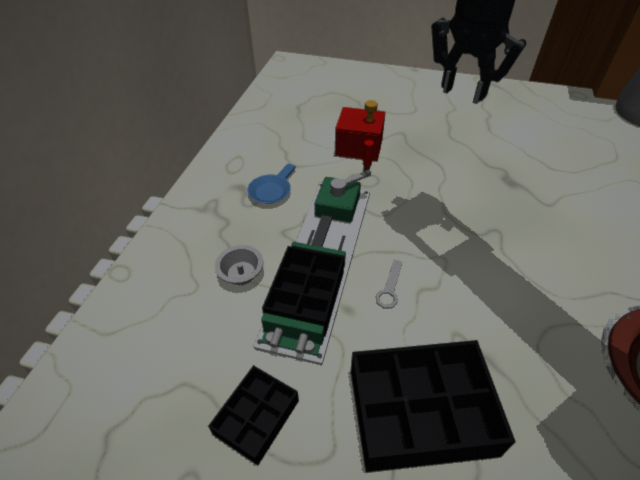

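View pics/top21.png

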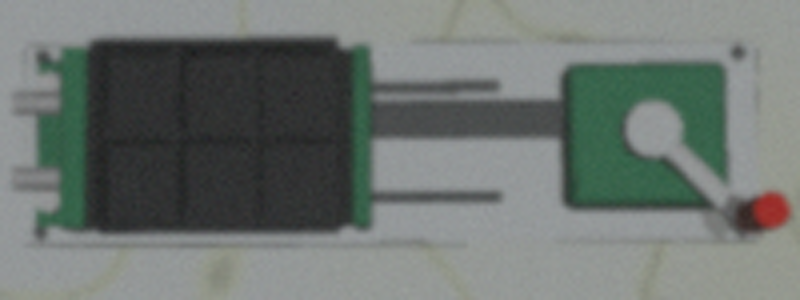

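```bash
python3 - <<'E'
from h import *
t=((770.5)/4-.5+225,(210.5)/4-.5+205); s=(445.5/5-.5+280,213.5/5-.5+100)
print(tri(t,s)); a=np.radians(-134.9);print(.5855+.065*np.cos(a),-.1992+.065*np.sin(a),.142)
E
```

```text
(array([ 0.54051751, -0.24490984,  0.14241878]), [np.float64(0.43792930194801377), np.float64(0.527265717248149)])
0.5396183479058858 -0.24524208945209436 0.142
```

The triangulated handle top is (0.5405, −0.2449, 0.142). A fully upright handle would put it at (0.5396, −0.2452, 0.142), so it stands straight to within about 1 mm. Handing in.

```bash
python3 -c "
from plant import manip
print(manip.state()['time']);manip.job_done()"
```

```text
17.9
the job is handed in; nothing more can be done
```

I stood the handle up against its stop and only then wound the crank clockwise, about 5.1 rad. The jaw pushed the middle-sized tray onto the end-stop buffer. I eased off the hand force, let go and moved the arm clear, then handed in at 17.9 s.

**Checks that agreed:**
- **Handle:** its top triangulates to within about 1 mm of straight above the hinge.
- **Tray and jaw:** the last pictures show the tray against the stop with the jaw on it.
- **Other things:** the spoon rest, strainer, opener and caddy appear where they were at the start, judged by eye.
- **Crank after release:** it stayed at about −135° in the last pictures.

**Clamping force:** this is an estimate, because I could not measure it directly. It was about 18 N from the rise in handle force (about 5 to 9.5 N) and about 20 N from travel after contact. Both are well inside the 10 to 30 N hold.

**What went less smoothly:** the first grip on the folded handle only raised it to roughly 1.1 rad and loaded the wrist to about 20 N. I let go, turned the gripper 90° and pushed the handle upright from the inside. While winding, the sideways pull on the handle reached about 5 N. I corrected for it, and the handle did not fold.

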